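Set the mixer's two sliders to the recipe and start it

ROBOT

A 7-joint arm with a two-finger parallel gripper is mounted at the origin on the work surface. World frame = base frame: x ahead of the robot, y to its left, z up, the work surface at z = 0. Lengths are in m, angles in degrees, forces in N, time in s.
With the tool pointing down it reaches from about 0.425 to 0.875 m from the base axis. Payload 4.7 kg.
Tool frame: the origin (TCP) lies on the centre line of the jaws, within the pads' length; the fingertips stand 8 mm ahead of it and the grasp point (between the pads) lies 11 mm behind it; z points along the fingers, y is the direction in which the jaws open and shut (so a half turn about z gives the same grasp; the last joint's range is limited). The gripper opens to 87 mm and grips with 3 to 60 N. Pads are 19 mm wide; open, the fingers measure 117 mm over their backs; the gripper's body (75 mm by 190 mm) begins 51 mm behind the grasp point.
Start: joints at [77.126, 18.392, -4.016, 83.108, 1.295, 78.541, -3.26], TCP at [0.154, -0.632, 0.199] pointing down, gripper open.
Joint ranges: [-163.93, 163.93], [-17.29, 119.83], [-79.2, 71.16], [3.27, 140.29], [-89.18, 269.18], [5.43, 117.66], [-154.24, 154.24]. Speed limits (degrees/s): [147.25, 147.25, 180, 180, 180, 180, 180].

INTERFACE

Orientations are given as [roll, pitch, yaw] about the fixed x, y, z axes, in that order (R = Rz(yaw) Ry(pitch) Rx(roll)).
In Python, from cell import env gives the robot as it stands. The module is installed in compiled form; this text tells all that it offers.
- The arm moves only by the tool move_arm, never from a script. Its argument "steps" is a list of rows, each a list of 2 entries, a list of its own where there are three numbers: the shift along the tool's x, y, z in m, then the turn about the tool's z in rad. A call has 1 to 20 rows; each row is the pose to reach, as a shift and turn from the pose commanded when the call began, along the tool's axes at that moment; what a row does not reach only later rows make up. A row lasts 1/8 s, in which the tool goes at most 62.5 mm and 10.7 degrees, less where a joint would pass 70% of its speed; a pose out of reach is approached as far as the arm can. A call with a gripper value outside its range is refused whole. "hand" is the closure, from -1 (fully open) to 1 (shut), set as the call begins (left out, the last holds). The fingers move at their own pace and stop on an object; "squeeze" is the grip in N (left out, the last holds). Time passes only in rows, so rows that repeat a pose let the fingers close. It gives the time, the measured TCP pose, the force and the opening at its end, in the units of the state.
- env.get_obs(): the state, without advancing time (a new reading comes with each control period).
- env.read_camera(name): name is "side" or "top" or "wrist"; returns (picture, depth): 384x512x3 uint8, red, green, blue; 384x512 float32, m along the optical axis (not along the pixel's ray), 0 where there is no reading.
- env.calibration(name): a dict with "intrinsics" (3x3 intrinsics, pixels), "position" and "orientation" of the camera in the world; the wrist camera has in their place "mount" (4x4, takes a point from camera to tool coordinates, whose origin is the TCP and whose axes are the flange's). Camera axes: x right, y up, looking along -z (the intrinsics and any distortion apply to the point x, -y, -z); pixel columns grow to the right and rows downward; lengths in m; the calibration is good to about 2 mm. The wrist camera is an equidistant fisheye: a pixel r from the principal point sees the ray r / f radians off the axis. A picture is of the moment at which its call begins: read the wrist's pose just before it. calibration takes no time and is no camera call.
- env.sign_off(): hands the job in, once; it reports no verdict.
Trained networks look in the newest picture that a camera, given by its name, has taken for a name from the list of things; names that differ only in an ending like _2 or _b are one class to them, and where a whole thing is asked for, a point or a joint stands for the part that bears it (a point fixed in the world has none). Each returns a list of dicts, best first, with "conf" (0 to 1); they miss things now and then, are a little off and sometimes report something else, mostly with a low value. They report only what shows in the picture. A call takes as long as a camera call.
- env.cut_out(camera, query): "region" (384x512 bool, what is visible of it) and "uv" ([column, row] in pixels, amid what is visible of it).
The state is a dict: "time_s": time; "qpos": joint angles; "joint_velocities": joint speeds; "effort": joint torques, N m; "tool_pos": TCP position; "tool_rot": TCP orientation; "force": force on the tool from outside, world axes, zero at the start; "wrist_torque": the same for the moment, N m; "grip_width": finger opening in m.
Only numpy, scipy, OpenCV 4.12 (cv2) and the standard library are available. Lean on these libraries where they do the work, as an engineer would, in place of code of your own. Each camera call takes 0.05 s, during which the arm holds its last target. There are 200 camera calls.

TASK

Set up the stirrer for the next batch at its control console: lift the console's hinged cover all the way back until it rests on its stop, slide both slider grips along their tracks so that the middle of each is level with the small pointer beside its own track, and then press the start button right down. Leave the cover open, the sliders at their pointers and the pointers where they are, and do not disturb the bottle, the beaker and the jar standing around.

Things in the scene. Friction and masses are not known exactly. Their poses are not given: they have to be found in the camera images.
- console: Control console: white box fixed to the bench, 200 (its x) by 310 (its y) by 90 mm high, open-topped under the cover. Origin: centre of underside, z up. x points to the robot's left (to the cover's hinge), y back towards the robot, both up to 0.3 rad off. Inside, a flat deck at z = 51 mm, ringed by 6 mm walls up to 90 mm; on it two tracks along y, at x = -45 and +35 mm, and the start button.
- cover (a joint): Cover angle (rad): 0 shut, 1.9 on its stop, 19 degrees past upright. A flat white plate 200 by 310 by 6 mm, 0.2 kg, on the console's rim, hinged along the rim's +x edge (console x = 100, z = 90.5 mm). The hinge is stiff (0.3 N m), so the cover stays at any angle. It starts shut or ajar by up to 0.15 rad.
- cover_handle (a point): Middle of the steel bar handle on the cover's outer face: 100 mm long, along console y, 11 mm thick, on two end posts, 35 mm off the face. Seen along the hinge it lies 170 mm from the hinge line along the cover and 41 mm off the cover's underside. Its axes turn with the cover (as the console's when shut).
- cover_hinge (a point): Middle of the cover's hinge line, which runs along console y.
- speed_grip (a point): Centre of the top of the speed slider's grip (track at console x = -45 mm): black block 40 (x) by 18 (y) by 30 mm high with a white line across its middle, top 81 mm above the bench. Its middle travels from console y = -35 to +85 mm against 2 N of friction and stays where left. Starts near the -y end (away from the robot). Axes as the console's.
- speed_pointer (a point): Tip of the speed slider's pointer: flat black arrow-shaped plate 4 mm high, 12 mm wide, 20 mm long, on the deck on the -x side of the track, pointing to it; stiff (8 N). This point: console x = -71 mm, 55 mm above the bench. The grip is set when its middle has the same console y as this point. Axes as the console's.
- time_grip (a point): Centre of the top of the time slider's grip (track at console x = +35 mm, nearer the hinge), same shape, size and friction as the speed grip. It starts near the +y end (towards the robot).
- time_pointer (a point): Tip of the time slider's pointer, same shape as the other, at console x = +9 mm on the -x side of the time track. Axes as the console's.
- start_top (a point): Centre of the top of the round grey start button, at console x = 0, y = -112 mm: 36 mm across, in a round housing 52 mm across, top about 72 mm above the bench at rest. It is pressed straight down and springs back.
- start (a joint): How far the start button is pressed (m): 0 at rest, 0.006 fully down, which takes 5 N.
- amber_bottle: Bystander: amber bottle with blue cap, 60 mm across, 140 mm high, standing on the bench on the console's -x side. Origin: centre of its underside.
- beaker: Bystander: open steel beaker, 72 mm across, 90 mm high, on the console's -x side. Origin: centre of its underside.
- jar: Bystander: white jar with lid, 70 mm across, 80 mm high, on the bench beyond the hinge side. Origin: centre of its underside.

How it is judged:
By the outcome, as a careful person would: the job done as asked, in the order asked, and still so for the second after the job is handed in, with the robot touching nothing.
It also fails if it takes over 72 s, if anything falls off the work surface, if the arm or the gripper's body presses on something with over 40 N, if the wrist force passes 120 N, or if a joint passes its speed limit or range.

## Working session

There is one attempt and no reset: what is moved stays moved. The work goes in short steps, Python scripts to look and compute and a tool call to move; the robot and the scene stay as the last step left them, time stands still between calls to the robot, and variables do not carry over. Pictures are saved under pics/ and viewed, about 8 in all and at most 12, crops included, and the job is handed in when it is done.

Besides the shell and the picture viewer there is one more tool, called after "Emit:" as name(argument=value, ...) on one line, values as JSON. move_arm: Moves the arm, as the interface text tells. Its arguments: {"type":"object","properties":{"steps":{"type":"array"},"hand":{"type":"number"},"squeeze":{"type":"number"}},"required":["steps"]}

```bash
mkdir -p pics; ls
cat > h.py <<'E'
from cell import env
import numpy as np, cv2
from scipy.spatial.transform import Rotation as R
def cam(n):
    o=env.get_obs(); im,d=env.read_camera(n); c=env.calibration(n)
    return o,im,d,c
def tool(o):
    return np.array(o['tool_pos']), R.from_euler('xyz',o['tool_rot'],degrees=True)
def rays(c,uv,wrist=False):
    K=np.array(c['intrinsics']); uv=np.atleast_2d(uv).astype(float)
    x=(uv[:,0]-K[0,2])/K[0,0]; y=(uv[:,1]-K[1,2])/K[1,1]
    if wrist:
        r=np.hypot(x,y)+1e-12; return np.c_[np.sin(r)*x/r,-np.sin(r)*y/r,-np.cos(r)]
    return np.c_[x,-y,-np.ones(len(x))]
E
python3 - <<'E'
from h import *
o=env.get_obs(); print(o)
for n in ['side','top','wrist']:
    o,im,d,c=cam(n); print(n,c)
    cv2.imwrite(f'pics/{n}0.png',im[:,:,::-1]); np.save(f'{n}0.npy',d)
a=[cv2.imread(f'pics/{n}0.png') for n in ['side','top']]
cv2.imwrite('pics/a.png',cv2.resize(np.hstack(a),(800,300)))
E
```

```text
pics
{'time_s': 0.0, 'qpos': array([77.12736711, 18.43820077, -4.01461661, 83.17471062,  1.2964472 ,
       78.54231485, -3.25834698]), 'joint_velocities': array([ 0.00088862, -0.02266786, -0.00530579, -0.03319036, -0.03988674,
        0.00921924,  0.11249794]), 'effort': array([-2.56890653e-04, -4.91287279e+01, -4.03944505e-01, -3.12530065e+01,
       -6.38576620e-02,  4.37631912e-02,  1.56412780e-04]), 'tool_pos': array([ 0.15351445, -0.63098667,  0.19767287]), 'tool_rot': array([-1.79890096e+02,  7.55395509e-03,  1.36834592e+01]), 'force': array([ 0.33550371,  0.32830098, -0.53184121]), 'wrist_torque': array([ 0.0005547 ,  0.05490578, -0.00086167]), 'grip_width': 0.0870112198910864}
side {'intrinsics': array([[454.50485999,   0.        , 251.92263437],
       [  0.        , 454.50485999, 191.33099829],
       [  0.        ,   0.        ,   1.        ]]), 'position': array([ 0.37742147, -0.99222568,  0.80152042]), 'orientation': array([55.8503978 , -0.59330399, -9.89768442])}
top {'intrinsics': array([[361.65439512,   0.        , 251.697919  ],
       [  0.        , 361.65439512, 193.06518419],
       [  0.        ,   0.        ,   1.        ]]), 'position': array([0.52635918, 0.05583937, 1.07830839]), 'orientation': array([  3.16627219,   0.22313648, -90.56346922])}
wrist {'intrinsics': array([[297.31863964,   0.        , 254.53906927],
       [  0.        , 297.31863964, 190.54463498],
       [  0.        ,   0.        ,   1.        ]]), 'mount': array([[ 5.40095773e-04,  9.60122970e-01,  2.79577520e-01,
         7.76677730e-02],
       [ 9.99999787e-01, -4.15989423e-04, -5.03240238e-04,
         4.86757623e-04],
       [-3.66871221e-04,  2.79577733e-01, -9.60122990e-01,
        -1.86551127e-01],
       [ 0.00000000e+00,  0.00000000e+00,  0.00000000e+00,
         1.00000000e+00]])}
```

View pics/a.png

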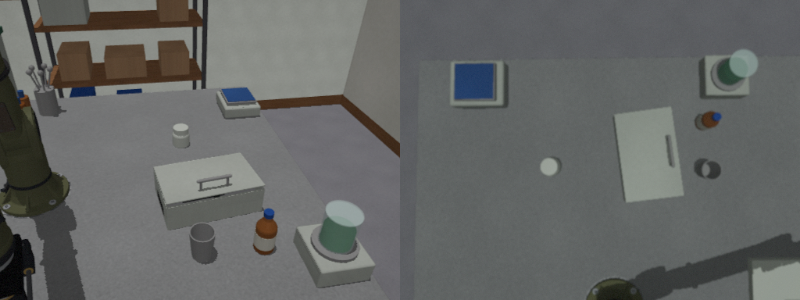

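```bash
cat >> h.py <<'E'
def pts(n,o,d,c,mask):
    v,u=np.nonzero(mask&(d>0)); z=d[v,u]
    r=rays(c,np.c_[u,v],n=='wrist'); p=r/(-r[:,2:])*z[:,None]
    if n=='wrist':
        M=np.array(c['mount']); p=p@M[:3,:3].T+M[:3,3]; t,Q=tool(o); return Q.apply(p)+t
    return R.from_euler('xyz',c['orientation'],degrees=True).apply(p)+c['position']
E
python3 - <<'E'
from h import *
for n in ['top','side']:
    o,im,d,c=cam(n)
    for q in ['cover','cover_handle','console','amber_bottle','beaker','jar']:
        for r in env.cut_out(n,q)[:2]:
            m=r['region']; p=pts(n,o,d,c,m)
            if len(p)==0: continue
            print(n,q,round(r['conf'],2),np.round(r['uv']),m.sum(),'med',np.median(p,0).round(3),'lo',np.percentile(p,2,axis=0).round(3),'hi',np.percentile(p,98,axis=0).round(3))
            if q=='cover' : np.save(f'cover_{n}.npy',p)
            if q=='cover_handle' : np.save(f'handle_{n}.npy',p)
            break
E
```

```text
top cover 0.79 [318. 197.] 8445 med [ 0.564 -0.119  0.102] lo [ 0.418 -0.218  0.095] hi [ 0.714 -0.019  0.142]
top cover_handle 0.87 [318. 197.] 8555 med [ 0.565 -0.12   0.102] lo [ 0.418 -0.219  0.095] hi [ 0.715 -0.019  0.142]
top console 0.74 [318. 197.] 8802 med [ 0.564 -0.116  0.102] lo [ 0.418 -0.218  0.051] hi [ 0.714 -0.014  0.142]
top amber_bottle 0.91 [392. 153.] 609 med [ 0.682 -0.331  0.093] lo [ 0.66  -0.36   0.006] hi [ 0.713 -0.315  0.142]
top beaker 0.89 [397. 217.] 709 med [ 0.511 -0.355  0.054] lo [ 0.479 -0.373  0.003] hi [ 0.542 -0.307  0.092]
top jar 0.71 [193. 215.] 540 med [0.526 0.223 0.079] lo [ 0.494  0.196 -0.001] hi [0.558 0.258 0.083]
side cover 0.61 [262. 230.] 5918 med [ 0.562 -0.14   0.101] lo [ 0.422 -0.227  0.094] hi [ 0.717 -0.026  0.142]
side cover_handle 0.59 [263. 229.] 6059 med [ 0.56  -0.139  0.101] lo [ 0.419 -0.228  0.093] hi [ 0.717 -0.022  0.142]
side console 0.9 [265. 244.] 10403 med [ 0.56  -0.191  0.096] lo [ 0.413 -0.238  0.001] hi [ 0.723 -0.03   0.136]
side amber_bottle 0.88 [339. 300.] 1349 med [ 0.681 -0.367  0.077] lo [ 0.66  -0.379  0.004] hi [ 0.712 -0.339  0.138]
side beaker 0.74 [260. 310.] 1448 med [ 0.511 -0.358  0.058] lo [ 0.479 -0.379 -0.001] hi [ 0.544 -0.312  0.089]
side jar 0.89 [234. 174.] 623 med [0.526 0.203 0.05 ] lo [0.496 0.19  0.   ] hi [0.56  0.248 0.08 ]
```

Run:
```python
from h import *
for n in ['top','side']:
    p=np.load(f'cover_{n}.npy'); f=p[(p[:,2]>.085)&(p[:,2]<.118)]
    for _ in range(3):
        A=np.c_[f[:,:2],np.ones(len(f))]; k,*_=np.linalg.lstsq(A,f[:,2],rcond=None); r=f[:,2]-A@k; f=f[abs(r)<max(.004,2*r.std())]
    rect=cv2.minAreaRect(f[:,:2].astype(np.float32)*1000)
    print(n,'plane',k.round(4),'rms',r.std().round(4),'rect',rect,'z at center',np.r_[np.array(rect[0])/1000,1]@k)
    h=p[p[:,2]>.125]; print(' handle',len(h),h.mean(0).round(4),cv2.minAreaRect(h[:,:2].astype(np.float32)*1000), np.percentile(h[:,2],[5,50,95]).round(3))
```

```text
top plane [ 0.0074 -0.0558  0.0911] rms 0.0016 rect ((566.6923217773438, -119.0494384765625), (309.5653381347656, 199.82708740234375), 6.8816609382629395) z at center 0.10197517096402958
 handle 186 [ 0.5742 -0.1854  0.1449] ((574.6522216796875, -185.82102966308594), (107.36109924316406, 11.630480766296387), 6.618312835693359) [0.142 0.145 0.148]
side plane [ 0.006  -0.056   0.0895] rms 0.0013 rect ((568.7479248046875, -123.13787841796875), (309.374267578125, 203.6197967529297), 6.786376476287842) z at center 0.09987500797334917
 handle 239 [ 0.5741 -0.1929  0.1403] ((575.6231689453125, -191.577392578125), (109.50788116455078, 13.17480182647705), 6.011165142059326) [0.13  0.142 0.145]
```

Emit:
move_arm(steps=[[[0.04, -0.025, -0.022], 0.02], [[0.09, -0.058, -0.022], 0.04], [[0.14, -0.09, -0.022], 0.06], [[0.19, -0.122, -0.022], 0.08], [[0.24, -0.155, -0.022], 0.1], [[0.29, -0.187, -0.022], 0.12], [[0.34, -0.22, -0.022], 0.12], [[0.39, -0.252, -0.022], 0.12], [[0.44, -0.284, -0.022], 0.12], [[0.48, -0.31, -0.022], 0.12], [[0.505, -0.326, -0.022], 0.12], [[0.514, -0.332, -0.022], 0.12], [[0.514, -0.332, -0.022], 0.12], [[0.514, -0.332, -0.022], 0.12]], hand=-1, squeeze=12)

```text
time_s: 2.6
tool_pos: [0.5736, -0.1895, 0.2207]
tool_rot: [179.9, 0.0, 6.7]
force: [0.3, 0.1, 0.6]
grip_width: 0.0872
```

Run:
```python
from h import *
n='wrist'
o,im,d,c=cam(n); print(o['time_s'],o['tool_pos'],o['tool_rot'],o['force'])
cv2.imwrite('pics/w1.png',im[:,:,::-1])
p=pts(n,o,d,c,np.ones(d.shape,bool))
h=p[(p[:,2]>.128)&(p[:,2]<.16)&(abs(p[:,0]-.575)<.08)&(abs(p[:,1]+.187)<.04)]
print(len(h),h.mean(0).round(4),cv2.minAreaRect(h[:,:2].astype(np.float32)*1000),np.percentile(h[:,2],[5,50,95]).round(3))
```

```text
2.6 [ 0.57361229 -0.18946818  0.22072753] [1.79939462e+02 4.38808322e-02 6.65186318e+00] [0.30487279 0.10438181 0.61458405]
1329 [ 0.5802 -0.1881  0.1458] ((576.628173828125, -188.44053649902344), (108.77654266357422, 10.855635643005371), 6.917291164398193) [0.143 0.146 0.148]
```

View pics/w1.png

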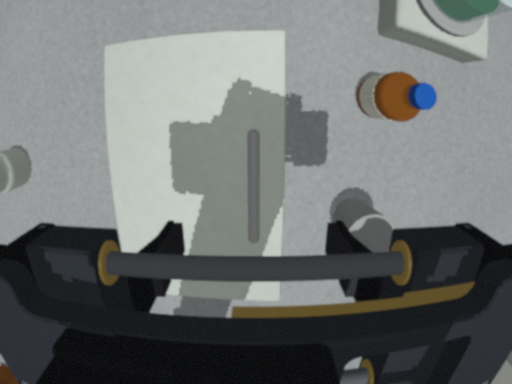

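Emit:
move_arm(steps=[[[0.002, 0, 0.03], 0], [[0.002, 0, 0.06], 0], [[0.002, 0, 0.082], 0], [[0.002, 0, 0.091], 0], [[0.002, 0, 0.091], 0], [[0.002, 0, 0.091], 0]])

```text
time_s: 3.4
tool_pos: [0.5772, -0.1877, 0.131]
tool_rot: [179.9, -0.1, 6.8]
force: [-0.3, 0.5, 0.1]
grip_width: 0.0868
```

Emit:
move_arm(steps=[[[0, 0, 0], 0], [[0, 0, 0], 0], [[0, 0, 0], 0], [[0, 0, 0], 0], [[0, 0, 0], 0], [[0, 0, 0], 0]], hand=1, squeeze=12)

```text
time_s: 4.15
tool_pos: [0.5766, -0.1872, 0.1297]
tool_rot: [180.0, 0.0, 6.8]
force: [-0.2, -0.3, -0.1]
grip_width: 0.0351
```

Emit:
move_arm(steps=[[[0, 0, 0], 0], [[0, 0, 0], 0], [[0, 0, 0], 0], [[0, 0, 0], 0], [[0, 0, 0], 0]])

```text
time_s: 4.78
tool_pos: [0.5766, -0.1872, 0.1297]
tool_rot: [180.0, 0.0, 6.8]
force: [0.4, 0.5, -0.5]
grip_width: 0.0002
```

Run:
```python
import numpy as np
u=lambda t:(.170*np.cos(t)-.041*np.sin(t)); v=lambda t:.170*np.sin(t)+.041*np.cos(t)
for i,t0 in enumerate([.056,1.0]):
    t=np.linspace(t0,[1.0,1.87][i],17)[1:]
    print([[[0,round(u(x)-u(t0),3),round(-(v(x)-v(t0)),3)],0] for x in t])
```

```text
[[[0, np.float64(-0.003), np.float64(-0.01)], 0], [[0, np.float64(-0.007), np.float64(-0.019)], 0], [[0, np.float64(-0.011), np.float64(-0.029)], 0], [[0, np.float64(-0.016), np.float64(-0.038)], 0], [[0, np.float64(-0.022), np.float64(-0.047)], 0], [[0, np.float64(-0.028), np.float64(-0.055)], 0], [[0, np.float64(-0.034), np.float64(-0.063)], 0], [[0, np.float64(-0.041), np.float64(-0.071)], 0], [[0, np.float64(-0.049), np.float64(-0.078)], 0], [[0, np.float64(-0.056), np.float64(-0.085)], 0], [[0, np.float64(-0.065), np.float64(-0.091)], 0], [[0, np.float64(-0.073), np.float64(-0.097)], 0], [[0, np.float64(-0.082), np.float64(-0.102)], 0], [[0, np.float64(-0.091), np.float64(-0.107)], 0], [[0, np.float64(-0.1), np.float64(-0.111)], 0], [[0, np.float64(-0.11), np.float64(-0.115)], 0]]
[[[0, np.float64(-0.009), np.float64(-0.003)], 0], [[0, np.float64(-0.018), np.float64(-0.005)], 0], [[0, np.float64(-0.028), np.float64(-0.007)], 0], [[0, np.float64(-0.037), np.float64(-0.008)], 0], [[0, np.float64(-0.046), np.float64(-0.009)], 0], [[0, np.float64(-0.056), np.float64(-0.01)], 0], [[0, np.float64(-0.065), np.float64(-0.009)], 0], [[0, np.float64(-0.075), np.float64(-0.009)], 0], [[0, np.float64(-0.084), np.float64(-0.008)], 0], [[0, np.float64(-0.094), np.float64(-0.006)], 0], [[0, np.float64(-0.103), np.float64(-0.004)], 0], [[0, np.float64(-0.112), np.float64(-0.001)], 0], [[0, np.float64(-0.121), np.float64(0.002)], 0], [[0, np.float64(-0.13), np.float64(0.006)], 0], [[0, np.float64(-0.138), np.float64(0.01)], 0], [[0, np.float64(-0.147), np.float64(0.015)], 0]]
```

Run:
```python
from h import *
o,im,d,c=cam('side'); a=cv2.resize(im[150:310,180:400,::-1],(800,582)); cv2.imwrite('pics/s2.png',a)
```

```text
(no output)
```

View pics/s2.png

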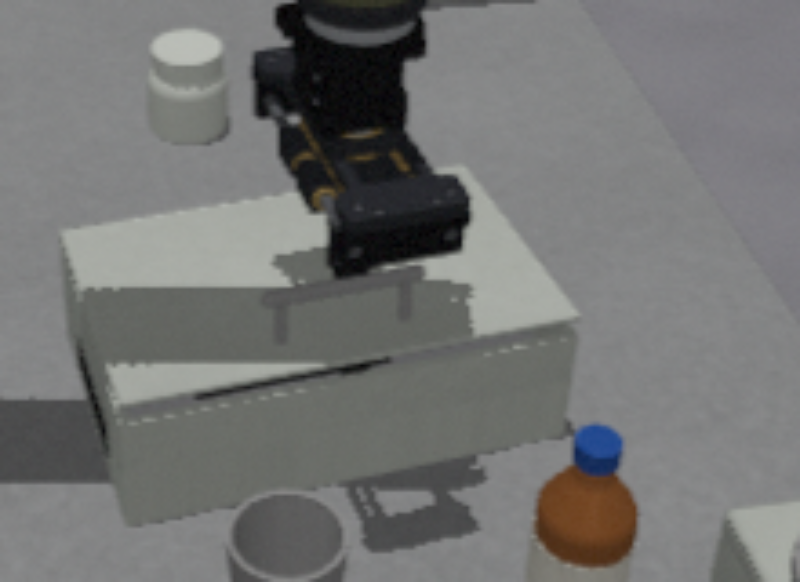

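Run:
```python
from h import *
o,im,d,c=cam('side')
g=pts('side',o,d,c,np.ones(d.shape,bool))
v,u=np.nonzero(d>0); gray=im[v,u].mean(1)
sel=(u>255)&(u<315)&(v>190)&(v<235)&(g[:,2]>.118)
for i in range(190,236,2):
    s=sel&(v==i)
    print(i,[(int(a),*(b*1000).astype(int),int(k)) for a,b,k in zip(u[s][::6],g[s][::6],gray[s][::6])])
print(env.get_obs()['tool_pos'])
```

```text
190 []
192 [(256, np.int64(537), np.int64(-165), np.int64(228), 98), (262, np.int64(546), np.int64(-186), np.int64(242), 47), (268, np.int64(554), np.int64(-208), np.int64(256), 35), (274, np.int64(566), np.int64(-212), np.int64(257), 25), (280, np.int64(580), np.int64(-211), np.int64(255), 40), (286, np.int64(597), np.int64(-197), np.int64(243), 25), (292, np.int64(602), np.int64(-226), np.int64(263), 21)]
194 [(257, np.int64(538), np.int64(-171), np.int64(227), 100), (263, np.int64(546), np.int64(-198), np.int64(244), 21), (269, np.int64(555), np.int64(-214), np.int64(254), 44), (275, np.int64(571), np.int64(-202), np.int64(244), 39), (281, np.int64(584), np.int64(-205), np.int64(245), 27), (287, np.int64(597), np.int64(-205), np.int64(243), 24), (293, np.int64(601), np.int64(-236), np.int64(264), 25)]
196 [(258, np.int64(538), np.int64(-180), np.int64(227), 109), (264, np.int64(546), np.int64(-205), np.int64(244), 23), (270, np.int64(555), np.int64(-224), np.int64(255), 46), (276, np.int64(572), np.int64(-209), np.int64(244), 35), (282, np.int64(584), np.int64(-215), np.int64(247)
[... 6045 characters left out ...]
 np.int64(141), 87), (280, np.int64(590), np.int64(-191), np.int64(139), 84), (286, np.int64(605), np.int64(-189), np.int64(136), 85)]
230 [(256, np.int64(532), np.int64(-194), np.int64(143), 81), (262, np.int64(547), np.int64(-194), np.int64(141), 87), (268, np.int64(560), np.int64(-197), np.int64(142), 88), (274, np.int64(575), np.int64(-195), np.int64(139), 86), (292, np.int64(620), np.int64(-187), np.int64(126), 82)]
232 [(256, np.int64(532), np.int64(-199), np.int64(141), 88), (262, np.int64(546), np.int64(-198), np.int64(139), 84), (290, np.int64(616), np.int64(-187), np.int64(121), 82)]
234 [(256, np.int64(533), np.int64(-195), np.int64(132), 78)]
[ 0.57658134 -0.18717204  0.1297393 ]
```

Run:
```python
from h import *
o,im,d,c=cam('wrist'); o2,im2,d2,c2=cam('side')
a=cv2.resize(im[100:384,:, ::-1],(512,284)); b=cv2.resize(im2[195:240,250:320,::-1],(560,360),interpolation=cv2.INTER_NEAREST)
k=np.zeros((290+360,560,3),np.uint8); k[:284,:512]=a; k[290:]=b; cv2.imwrite('pics/w3.png',k[:600])
# project tool-frame points into side image
t,Q=tool(o2); Rc=R.from_euler('xyz',c2['orientation'],degrees=True)
for P in [[0,0,.008],[0,0,0],[0,0,-.011],[0,0,-.062]]:
    w=Q.apply(P)+t; q=Rc.inv().apply(w-c2['position']); K=c2['intrinsics']; print(P,w.round(3),K[0,2]+K[0,0]*q[0]/-q[2],K[1,2]+K[1,1]*q[1]/q[2])
```

```text
[0, 0, 0.008] [ 0.577 -0.187  0.122] 273.56236770906423 233.361563464014
[0, 0, 0] [ 0.577 -0.187  0.13 ] 273.6893068577123 230.70603109893915
[0, 0, -0.011] [ 0.577 -0.187  0.141] 273.8656108985577 227.01779865414588
[0, 0, -0.062] [ 0.577 -0.187  0.192] 274.7107088377514 209.33858027993048
```

View pics/w3.png

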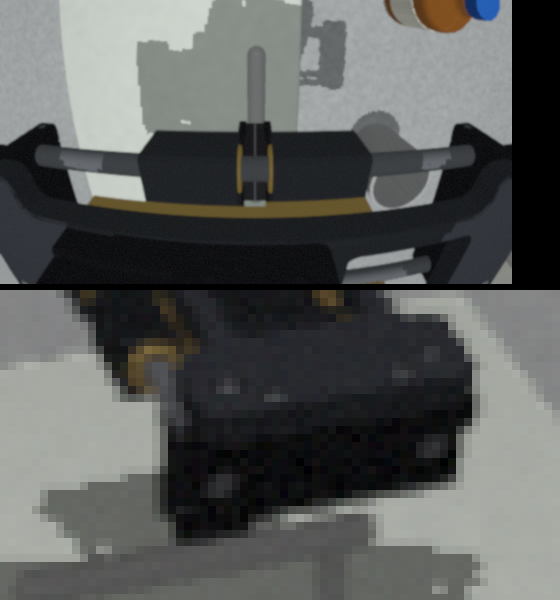

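Run:
```python
from h import *
o,im,d,c=cam('wrist')
for v in list(range(205,312,6)):
  s=''
  for u in [246,255,264,200]:
    m=np.zeros(d.shape,bool); m[v,u]=1
    p=pts('wrist',o,d,c,m); 
    if len(p): t,Q=tool(o); s+=f'{(Q.inv().apply(p-t)[0]*1000).round(0)} '
    else: s+='--- '
  print(v,s)
```

```text
205 [ 5. -6. 24.] [ 20.   1. -18.] [ 18.   6. -14.] [  5. -41.  25.] 
211 [ 0. -6. 24.] [ 16.   1. -18.] [ 14.   6. -14.] [ -1. -41.  26.] 
217 [-4. -6. 24.] [ 11.   1. -16.] [ 10.   6. -13.] [ -5. -42.  26.] 
223 [ 11.  -5. -26.] [ 11.   1. -25.] [ 13.   6. -29.] [-10. -42.  25.] 
229 [ 10.  -4. -33.] [ 10.   1. -33.] [ 12.   6. -37.] [-16. -42.  26.] 
235 [ 11.  -4. -42.] [ 11.   1. -42.] [ 11.   5. -42.] [  39.  -17. -103.] 
241 [ 10.  -4. -48.] [ 10.   1. -48.] [ 10.   5. -48.] [  39.  -16. -108.] 
247 [ 11.  -4. -56.] [  8.   1. -49.] [ 11.   5. -56.] [  39.  -15. -112.] 
253 [ 11.  -4. -62.] [ 10.   1. -61.] [ 10.   5. -61.] [  39.  -15. -114.] 
259 [  34.   -2. -109.] [  34.    1. -110.] [  34.    3. -109.] [  39.  -14. -118.] 
265 [  33.   -2. -112.] [  33.    1. -110.] --- [  37.  -14. -118.] 
271 [  32.   -2. -112.] [  32.    1. -112.] [  32.    3. -112.] [  35.  -14. -117.] 
277 [  29.   -2. -111.] [  29.    1. -111.] [  29.    3. -112.] [  33.  -14. -119.] 
283 [  1.  -3. -73.] [ -5.   1. -65.] [  1.   5. -73.] [  31.  -15. -118.] 
289 [ -1.  -3. -74.] [ -7.   1. -67.] [ -2.   5. -74.] [  29.  -15. -118.] 
295 [ -5.  -3. -74.] [-47.   1. -17.] [ -5.   5. -74.] [  27.  -15. -118.] 
301 [-84.  -7.  23.] --- [-83.   9.  23.] [  24.  -15. -117.] 
307 [  25.   -2. -121.] [  25.    1. -121.] [  25.    3. -121.] [  25.  -15. -122.]
```

Emit:
move_arm(steps=[[[0, 0, 0], 0], [[0, 0, 0], 0], [[0, 0, 0], 0], [[0, 0, 0], 0], [[0, 0, 0], 0], [[0, 0, 0], 0], [[0, 0, 0], 0]], hand=-1)

```text
time_s: 5.9
tool_pos: [0.5766, -0.1872, 0.1297]
tool_rot: [180.0, 0.0, 6.8]
force: [-0.3, -0.5, -0.5]
grip_width: 0.0623
```

Run:
```python
from h import *
o,im,d,c=cam('wrist'); print(o['grip_width'],o['tool_pos'])
p=pts('wrist',o,d,c,np.ones(d.shape,bool)); t,Q=tool(o); q=Q.inv().apply(p-t)*1000
v,u=np.nonzero(d>0)
m=(abs(q[:,0])<20)&(abs(abs(q[:,1])-52)<12)&(q[:,2]>-70)&(q[:,2]<12)
for s in (1,-1):
    k=m&(q[:,1]*s>0); print(s,k.sum(), q[k].min(0).round(),q[k].max(0).round(), np.histogram(q[k][:,2],bins=range(-70,15,7)))
cv2.imwrite('pics/w4.png',im[:,:,::-1])
```

```text
0.062325546965119556 [ 0.57658895 -0.18719591  0.1297431 ]
1 116 [ 11.  40. -68.] [ 13.  45. -25.] (array([35, 41, 20, 10,  4,  4,  2,  0,  0,  0,  0,  0]), array([-70, -63, -56, -49, -42, -35, -28, -21, -14,  -7,   0,   7,  14]))
-1 67 [ 11. -44. -67.] [ 13. -40. -50.] (array([28, 24, 15,  0,  0,  0,  0,  0,  0,  0,  0,  0]), array([-70, -63, -56, -49, -42, -35, -28, -21, -14,  -7,   0,   7,  14]))
```

Emit:
move_arm(steps=[[[0, 0, 0.005], 0], [[0, 0.001, 0.015], 0], [[0, 0.001, 0.024], 0], [[0, 0.001, 0.029], 0], [[0, 0.001, 0.029], 0]])

```text
time_s: 6.58
tool_pos: [0.5763, -0.188, 0.1]
tool_rot: [-180.0, 0.1, 6.8]
force: [0.0, -0.9, -0.5]
grip_width: 0.0867
```

Emit:
move_arm(steps=[[[0, 0, 0], 0], [[0, 0, 0], 0], [[0, 0, 0], 0], [[0, 0, 0], 0], [[0, 0, 0], 0], [[0, 0, 0], 0], [[0, 0, 0], 0], [[0, 0, 0], 0], [[0, 0, 0], 0], [[0, 0, 0], 0]], hand=1, squeeze=12)

```text
time_s: 7.82
tool_pos: [0.5766, -0.188, 0.1007]
tool_rot: [-180.0, 0.0, 6.8]
force: [-0.4, 0.5, -0.2]
grip_width: 0.0102
```

Emit:
move_arm(steps=[[[0, -0.003, -0.01], 0], [[0, -0.007, -0.019], 0], [[0, -0.011, -0.029], 0], [[0, -0.016, -0.038], 0], [[0, -0.022, -0.047], 0], [[0, -0.028, -0.055], 0], [[0, -0.034, -0.063], 0], [[0, -0.041, -0.071], 0], [[0, -0.049, -0.078], 0], [[0, -0.056, -0.085], 0], [[0, -0.065, -0.091], 0], [[0, -0.073, -0.097], 0], [[0, -0.082, -0.102], 0], [[0, -0.091, -0.107], 0], [[0, -0.1, -0.111], 0], [[0, -0.11, -0.115], 0]])

```text
time_s: 9.82
tool_pos: [0.5642, -0.0806, 0.2182]
tool_rot: [179.8, -0.1, 6.7]
force: [-0.8, -5.1, 6.0]
grip_width: 0.0105
```

Emit:
move_arm(steps=[[[0, -0.009, -0.005], 0], [[0, -0.018, -0.007], 0], [[0, -0.028, -0.009], 0], [[0, -0.037, -0.01], 0], [[0, -0.046, -0.011], 0], [[0, -0.056, -0.012], 0], [[0, -0.065, -0.011], 0], [[0, -0.075, -0.011], 0], [[0, -0.084, -0.01], 0]])

```text
time_s: 10.95
tool_pos: [0.5539, 0.0056, 0.2254]
tool_rot: [-180.0, -0.0, 6.8]
force: [3.9, -1.4, 2.1]
grip_width: 0.0109
```

Run:
```python
from h import *
o,im,d,c=cam('side'); print(o['force'],o['grip_width'],o['tool_pos'])
cv2.imwrite('pics/s5.png',im[80:330,130:430,::-1])
```

```text
[ 3.86881245 -1.41487354  2.137075  ] 0.010928279310728269 [0.55385529 0.00557605 0.22544983]
```

View pics/s5.png

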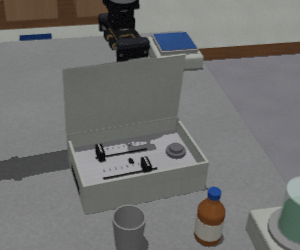

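Emit:
move_arm(steps=[[[0, -0.01, 0.002], 0], [[0, -0.019, 0.004], 0], [[0, -0.028, 0.007], 0], [[0, -0.037, 0.01], 0], [[0, -0.046, 0.014], 0], [[0, -0.054, 0.018], 0], [[0, -0.06, 0.021], 0], [[0, -0.064, 0.023], 0], [[0, -0.064, 0.023], 0]])

```text
time_s: 12.12
tool_pos: [0.546, 0.0687, 0.2021]
tool_rot: [-180.0, 0.0, 6.8]
force: [5.7, 0.4, -1.2]
grip_width: 0.0103
```

Run:
```python
from h import *
o,im,d,c=cam('top'); print(o['force'],o['grip_width'],o['tool_pos'])
o,im,d,c=cam('side')
p=pts('side',o,d,c,np.ones(d.shape,bool))
# console coords
h=np.array([.556,-.0215]); a=np.deg2rad(6.8); X=np.array([-np.sin(a),np.cos(a)]); Y=np.array([-np.cos(a),-np.sin(a)])
x=(p[:,:2]-h)@X; y=(p[:,:2]-h)@Y
m=(abs(y+.0)<.12)&(p[:,2]>.12)&(p[:,2]<.27)&(abs(x-(p[:,2]-.09)*.3)<.05)
k=np.polyfit(p[m,2],x[m],1); r=x[m]-np.polyval(k,p[m,2]); m2=np.where(m)[0][abs(r)<.006]; k=np.polyfit(p[m2,2],x[m2],1)
print(m.sum(),len(m2),k,'angle',np.pi/2+np.arctan(k[0]))
```

```text
[ 5.66661103  0.3903228  -1.23434567] 0.01033532507526263 [0.5459518  0.06865855 0.20210163]
5198 5166 [ 0.32166177 -0.02998383] angle 1.882005957143237
```

Emit:
move_arm(steps=[[[0, -0.003, 0.002], 0], [[0, -0.006, 0.003], 0], [[0, -0.009, 0.005], 0], [[0, -0.009, 0.005], 0]])

```text
time_s: 12.72
tool_pos: [0.5458, 0.0714, 0.2]
tool_rot: [179.5, -0.0, 6.6]
force: [-0.4, -10.9, 12.6]
grip_width: 0.0103
```

Emit:
move_arm(steps=[[[0, 0.003, -0.002], 0], [[0, 0.006, -0.003], 0], [[0, 0.006, -0.003], 0]])

```text
time_s: 13.1
tool_pos: [0.5457, 0.0712, 0.2004]
tool_rot: [-180.0, 0.0, 6.8]
force: [5.1, -0.6, -0.0]
grip_width: 0.0107
```

Emit:
move_arm(steps=[[[0, 0, 0], 0], [[0, 0, 0], 0], [[0, 0, 0], 0], [[0, 0, 0], 0]], hand=0.62)

```text
time_s: 13.6
tool_pos: [0.545, 0.0718, 0.2004]
tool_rot: [-180.0, 0.1, 6.9]
force: [-0.6, 1.8, -0.2]
grip_width: 0.0163
```

Emit:
move_arm(steps=[[[0, 0, -0.015], 0], [[0, 0, -0.04], 0], [[0, 0, -0.075], 0], [[0, 0, -0.1], 0], [[0, 0.0, -0.11], 0], [[0, 0.03, -0.11], 0.17], [[0, 0.07, -0.11], 0.35], [[0, 0.11, -0.11], 0.52], [[0, 0.15, -0.11], 0.7], [[0, 0.174, -0.1], 0.87], [[0, 0.174, -0.09], 1.05], [[0, 0.174, -0.08], 1.22], [[0, 0.174, -0.07], 1.4], [[0, 0.174, -0.065], 1.571], [[0, 0.174, -0.065], 1.571], [[0, 0.174, -0.065], 1.571]])

```text
time_s: 15.6
tool_pos: [0.5643, -0.1051, 0.2456]
tool_rot: [177.4, 1.4, -76.1]
force: [0.6, -0.3, -0.4]
grip_width: 0.0164
```

```bash
cat >> h.py <<'E'
a0=np.deg2rad(6.8); C0=np.array([.5678,-.1208])
def con(p,C=C0,a=a0):
    X=np.array([-np.sin(a),np.cos(a)]); Y=np.array([-np.cos(a),-np.sin(a)])
    q=np.atleast_2d(p)[:,:2]-C; return np.c_[q@X,q@Y,np.atleast_2d(p)[:,2]]
def wray(o,c,uv,z):
    M=np.array(c['mount']); t,Q=tool(o); r=Q.apply(rays(c,uv,True)@M[:3,:3].T); b=Q.apply(M[:3,3])+t
    return b+r*((z-b[2])/r[:,2])[:,None]
E
python3 - <<'E'
from h import *
o,im,d,c=cam('wrist'); print(o['time_s'],o['tool_pos'],o['tool_rot'],o['qpos'].round(1))
np.savez('w6.npz',im=im,d=d,**{k:o[k] for k in('tool_pos','tool_rot')})
for q,z in [('speed_grip',.081),('time_grip',.081),('speed_pointer',.055),('time_pointer',.055),('start_top',.072)]:
    for r in env.cut_out('wrist',q)[:2]:
        p=pts('wrist',o,d,c,r['region'])
        print(q,round(r['conf'],2),np.round(r['uv'],1),r['region'].sum(),'ray',(con(wray(o,c,r['uv'],z))*1000).round(1), 'med',(con(np.median(p,0))*1000).round(1))
cv2.imwrite('pics/w6.png',im[:,:,::-1])
E
```

```text
15.6 [ 0.56427055 -0.10509445  0.24556561] [177.42467367   1.39665722 -76.05452442] [ -22.    11.5   35.3   88.6   -6.7   84.9 -152.4]
speed_grip 0.56 [243.  113.9] 432 ray [[-47.1 -13.3  81. ]] med [[-46.7 -14.5  81.4]]
time_grip 0.67 [308.7 185.3] 576 ray [[29.7 78.3 81. ]] med [[31.3 78.8 80.7]]
speed_pointer 0.56 [285.3  89.5] 118 ray [[-83.5  35.6  55. ]] med [[-83.3  36.7  55.6]]
time_pointer 0.46 [257.4 150.9] 135 ray [[-1. 11. 55.]] med [[-3.8 10.8 55.4]]
start_top 0.67 [160.  140.3] 630 ray [[  -4.6 -111.6   72. ]] med [[  -2.4 -110.5   72.4]]
```

View pics/w6.png

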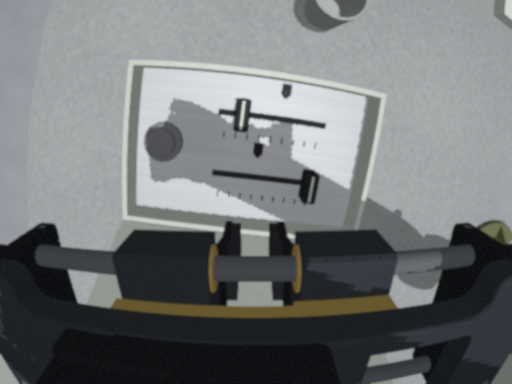

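Emit:
move_arm(steps=[[[0.01, 0, 0], -0.17], [[0.02, 0, 0], -0.35], [[0.03, 0.002, 0], -0.52], [[0.04, 0.004, 0], -0.7], [[0.05, 0.006, 0], -0.87], [[0.06, 0.008, 0], -1.05], [[0.061, 0.008, 0], -1.22], [[0.061, 0.008, 0], -1.4], [[0.061, 0.008, 0], -1.57], [[0.061, 0.008, 0], -1.75], [[0.061, 0.008, 0], -1.92], [[0.061, 0.008, 0], -2.1], [[0.061, 0.008, 0], -2.27], [[0.061, 0.008, 0], -2.45], [[0.061, 0.008, 0], -2.62], [[0.061, 0.008, 0], -2.8], [[0.061, 0.008, 0], -2.97], [[0.061, 0.008, 0], -3.14], [[0.061, 0.008, 0], -3.14], [[0.061, 0.008, 0], -3.14]], hand=-0.1)

```text
time_s: 18.4
tool_pos: [0.5716, -0.1666, 0.2451]
tool_rot: [-177.5, -1.4, 103.8]
force: [-0.2, 0.4, 1.0]
grip_width: 0.0479
```

```bash
cat > look.py <<'E'
from h import *
import sys
o,im,d,c=cam('wrist'); n=sys.argv[1]
print(round(o['time_s'],2),'tool con',(con(np.array(o['tool_pos']))*1000).round(1),'yaw',o['tool_rot'].round(1),'w',round(o['grip_width'],4),'F',o['force'].round(1))
np.savez(n+'.npz',im=im,d=d,tool_pos=o['tool_pos'],tool_rot=o['tool_rot'])
cv2.imwrite(f'pics/{n}.png',im[:,:,::-1])
for q,z in [('speed_grip',.081),('time_grip',.081),('speed_pointer',.055),('time_pointer',.055),('start_top',.072)]:
    for r in env.cut_out('wrist',q)[:1]:
        v,u=np.nonzero(r['region']); w=con(wray(o,c,np.c_[u,v],z))*1000
        p=con(pts('wrist',o,d,c,r['region']))*1000; t=p[abs(p[:,2]-z*1000)<5]
        f=lambda a: (a.min(0).round(1)[:2],a.max(0).round(1)[:2])
        print(q,round(r['conf'],2),np.round(r['uv']),len(v),'uv',(con(wray(o,c,r['uv'],z))*1000)[0].round(1),'ray med',np.median(w,0).round(1)[:2],f(w),'top pts med',np.median(t,0).round(1),f(t) if len(t) else '')
E
python3 look.py w7
```

```text
18.4 tool con [[-45.9   1.6 245.1]] yaw [-177.5   -1.4  103.8] w 0.0479 F [-0.2  0.4  1. ]
speed_grip 0.86 [273. 172.] 510 uv [-42.3 -13.7  81. ] ray med [-43.4 -14.2] (array([-65.1, -23.4]), array([-22.1,  -5.2])) top pts med [-44.5 -14.4  81.3] (array([-65.7, -23.5]), array([-25.3,  -5.6]))
time_grip 0.77 [205. 102.] 563 uv [31.9 77.1 81. ] ray med [34.6 79. ] (array([14.1, 67.4]), array([53.8, 90.5])) top pts med [33.8 80.6 81.4] (array([14. , 72.1]), array([54. , 90.6]))
speed_pointer 0.65 [231. 193.] 105 uv [-83.3  36.2  55. ] ray med [-83.7  36.9] (array([-91.9,  31.2]), array([-74.5,  42.9])) top pts med [-83.5  36.7  55.7] (array([-91.7,  31. ]), array([-74.2,  42.9]))
time_pointer 0.51 [256. 135.] 89 uv [-2.6 12.7 55. ] ray med [-2.8 10.8] (array([-10. ,   5.9]), array([ 5.4, 16. ])) top pts med [-2.7 10.8 55.7] (array([-9.9,  5.9]), array([ 5.5, 15.9]))
```

View pics/w7.png

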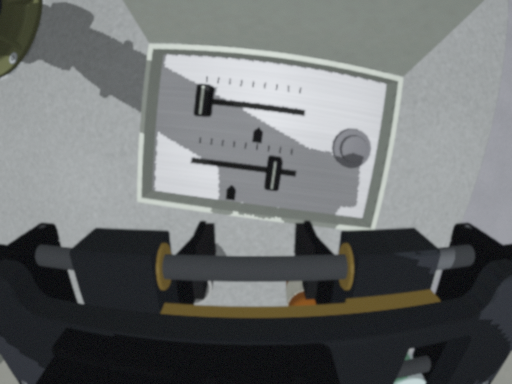

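```bash
cat > go.py <<'E'
from h import *
import sys
x,y,z=[float(v)/1000 for v in sys.argv[1:4]]
o=env.get_obs(); t,Q=tool(o); tip=Q.apply([.001,.001,-.022])+t
X=np.array([-np.sin(a0),np.cos(a0)]); Y=np.array([-np.cos(a0),-np.sin(a0)])
w=np.r_[C0+x*X+y*Y,z]
print('tip now con',(con(tip)*1000).round(1),'shift',Q.inv().apply(w-tip).round(4),'turn',np.deg2rad(o['tool_rot'][2]-96.8).round(3),'down axis',(Q.inv().apply([0,0,-1])).round(3),'Y axis',Q.inv().apply(np.r_[Y,0]).round(3))
E
python3 go.py -45 -14.3 100; python3 go.py -45 -14.3 66
```

```text
tip now con [[-44.4  -0.5 266.8]] shift [-0.0064  0.021   0.1659] turn 0.125 down axis [-0.024  0.044  0.999] Y axis [ 0.125 -0.991  0.047]
tip now con [[-44.4  -0.5 266.8]] shift [-0.0072  0.0225  0.1998] turn 0.125 down axis [-0.024  0.044  0.999] Y axis [ 0.125 -0.991  0.047]
```

Emit:
move_arm(steps=[[[-0.002, 0.007, 0.04], 0.06], [[-0.004, 0.014, 0.08], 0.125], [[-0.006, 0.021, 0.12], 0.125], [[-0.0064, 0.021, 0.15], 0.125], [[-0.0064, 0.021, 0.166], 0.125], [[-0.0064, 0.021, 0.166], 0.125], [[-0.0064, 0.021, 0.166], 0.125]])

```text
time_s: 19.58
tool_pos: [0.5866, -0.1651, 0.0795]
tool_rot: [-177.4, -1.0, 96.8]
force: [0.5, -0.4, -0.3]
grip_width: 0.0482
```

```bash
python3 look.py w8; python3 go.py -45 -14.3 66
```

```text
19.57 tool con [[-46.3 -13.4  79.5]] yaw [-177.4   -1.    96.8] w 0.0482 F [ 0.5 -0.4 -0.3]
speed_grip 0.95 [255. 216.] 1657 uv [-41.5 -14.6  81. ] ray med [-41.  -14.9] (array([-64. , -24.3]), array([-19.5,  -5.9])) top pts med [-43.2 -14.9  81.4] (array([-64.2, -23.7]), array([-25.2,  -5.7]))
time_grip 0.83 [124. 108.] 2072 uv [32.2 74.1 81. ] ray med [33.9 75.2] (array([13.9, 60.5]), array([54.2, 90.2])) top pts med [34.4 79.3 81.2] (array([14.3, 71.8]), array([54.3, 90.4]))
time_pointer 0.7 [219. 153.] 382 uv [-3.4 12.4 55. ] ray med [-3.2 10.9] (array([-11.3,   5.1]), array([ 7.8, 17.2])) top pts med [-3.1 10.8 55.5] (array([-11.4,   5. ]), array([ 7.9, 17.2]))
start_top 0.71 [390. 157.] 1946 uv [  -0.9 -108.2   72. ] ray med [ 1.000e-01 -1.094e+02] (array([ -17.5, -129.2]), array([ 17.4, -90.8])) top pts med [  -0.2 -109.9   72.4] (array([ -18.3, -129.2]), array([ 16.8, -93.8]))
tip now con [[-45.4 -14.8 100.6]] shift [-0.0002  0.0011  0.0346] turn 0.0 down axis [-0.018  0.046  0.999] Y axis [ 0.    -0.999  0.046]
```

Emit:
move_arm(steps=[[[0, 0.0006, 0.012], 0], [[0, 0.001, 0.026], 0], [[0, 0.001, 0.034], 0], [[0, 0.001, 0.034], 0]])

```text
time_s: 20.38
tool_pos: [0.5838, -0.1641, 0.0425]
tool_rot: [-177.2, -1.1, 96.8]
force: [1.0, 0.4, -0.3]
grip_width: 0.0479
```

Emit:
move_arm(steps=[[[0, 0, 0], 0], [[0, 0, 0], 0], [[0, 0, 0], 0], [[0, 0, 0], 0], [[0, 0, 0], 0]], hand=1, squeeze=12)

```text
time_s: 21.0
tool_pos: [0.5852, -0.1643, 0.0442]
tool_rot: [-177.3, -1.1, 96.8]
force: [1.0, -0.3, 0.9]
grip_width: 0.0182
```

```bash
python3 look.py w9; python3 go.py -45 36.8 66
```

```text
21.0 tool con [[-45.3 -12.1  44.2]] yaw [-177.3   -1.1   96.8] w 0.0182 F [ 1.  -0.3  0.9]
speed_grip 0.85 [255. 227.] 1693 uv [-34. -15.  81.] ray med [-34.3 -15.1] (array([-51.5, -23.4]), array([-18.6,  -5.7])) top pts med [-36.9 -14.6  81.4] (array([-51.7, -23.5]), array([-25.2,  -5.5]))
time_grip 0.6 [ 98. 107.] 2897 uv [34.4 73.7 81. ] ray med [34.  73.7] (array([14.6, 57.9]), array([54. , 90.2])) top pts med [34.2 78.9 81.3] (array([14.3, 71.3]), array([54.3, 90.6]))
time_pointer 0.77 [216. 163.] 586 uv [-3.6 10.3 55. ] ray med [-2.8 10.6] (array([-11.6,   4.4]), array([ 8.2, 17.4])) top pts med [-2.7 10.5 55.5] (array([-11.7,   4.8]), array([ 8. , 18.5]))
start_top 0.9 [416. 165.] 2556 uv [   1. -110.   72.] ray med [   0.3 -108.9] (array([ -17.3, -128.8]), array([ 17.6, -90.2])) top pts med [  -0.  -109.6   72.4] (array([ -17.7, -129.6]), array([ 17., -94.]))
tip now con [[-44.7 -14.1  66.1]] shift [-0.0003 -0.0508  0.0025] turn 0.001 down axis [-0.018  0.046  0.999] Y axis [ 0.001 -0.999  0.046]
```

Emit:
move_arm(steps=[[[0, -0.006, 0.0003], 0], [[0, -0.014, 0.0007], 0], [[0, -0.022, 0.001], 0], [[0, -0.03, 0.0014], 0], [[0, -0.038, 0.0018], 0], [[0, -0.045, 0.0021], 0], [[0, -0.0514, 0.0024], 0], [[0, -0.0514, 0.0024], 0], [[0, -0.0514, 0.0024], 0]])

```text
time_s: 22.42
tool_pos: [0.5326, -0.1705, 0.0441]
tool_rot: [-177.2, -1.1, 96.8]
force: [-2.3, 0.8, 6.5]
grip_width: 0.0182
```

```bash
python3 look.py w10
```

```text
22.43 tool con [[-45.2  40.9  44.1]] yaw [-177.2   -1.1   96.8] w 0.0182 F [-2.3  0.8  6.5]
speed_grip 0.87 [257. 227.] 1802 uv [-34.   36.8  81. ] ray med [-34.2  37.8] (array([-51.6,  28.9]), array([-17.4,  47.1])) top pts med [-37.   38.2  81.4] (array([-52.3,  28.9]), array([-25.2,  47.4]))
time_grip 0.79 [178. 100.] 2999 uv [34.9 78.1 81. ] ray med [34.1 78.1] (array([14.5, 66.5]), array([54.2, 89.8])) top pts med [34.2 80.1 81.4] (array([14.3, 72.2]), array([54.6, 90.9]))
speed_pointer 0.69 [257. 285.] 128 uv [-88.9  37.2  55. ] ray med [-88.9  36.8] (array([-91.7,  31.1]), array([-85.5,  42.4])) top pts med [-88.7  36.8  55.6] (array([-91.8,  31.1]), array([-85.6,  42.4]))
time_pointer 0.64 [494.   5.] 488 uv [ 124.3 -137.7   55. ] ray med [ 122.8 -138.9] (array([ 118.3, -158.6]), array([134.9, 189.6])) top pts med [nan nan nan] 
start_top 0.8 [479. 171.] 1912 uv [  -0.5 -107.4   72. ] ray med [   0.2 -107.1] (array([ -18. , -129.2]), array([ 17.8, -87.4])) top pts med [-1.000e-01 -1.083e+02  7.230e+01] (array([ -17.7, -130.4]), array([ 17. , -93.4]))
  return _methods._mean(a, axis=axis, dtype=dtype,
  ret = um.true_divide(
```

Emit:
move_arm(steps=[[[0, 0.0013, 0], 0], [[0, 0.0013, 0], 0], [[0, 0.0013, 0], 0]])

```text
time_s: 23.1
tool_pos: [0.534, -0.1704, 0.0441]
tool_rot: [-177.2, -1.1, 96.8]
force: [-1.9, 0.8, 7.3]
grip_width: 0.0182
```

Emit:
move_arm(steps=[[[0, 0, 0], 0], [[0, 0, 0], 0], [[0, 0, 0], 0]], hand=0.2)

```text
time_s: 23.48
tool_pos: [0.5344, -0.1703, 0.0433]
tool_rot: [-177.2, -1.1, 96.8]
force: [0.6, 0.1, 0.4]
grip_width: 0.0336
```

Emit:
move_arm(steps=[[[0, 0, -0.01], 0], [[0, 0, -0.03], 0], [[0, 0, -0.05], 0], [[0, 0, -0.06], 0], [[0, 0, -0.06], 0]])

```text
time_s: 24.1
tool_pos: [0.5386, -0.1712, 0.1047]
tool_rot: [-177.4, -1.0, 96.8]
force: [0.0, -1.3, -1.4]
grip_width: 0.0348
```

```bash
python3 look.py w11 2>/dev/null; python3 go.py 28 79.8 100;python3 go.py 28 79.8 66
```

```text
24.1 tool con [[-46.6  35.  104.7]] yaw [-177.4   -1.    96.8] w 0.0348 F [ 0.  -1.3 -1.4]
speed_grip 0.6 [255. 203.] 1339 uv [-40.6  35.   81. ] ray med [-41.7  36.2] (array([-64.6,  27.1]), array([-19.5,  46.1])) top pts med [-43.5  36.9  81.4] (array([-64.8,  28. ]), array([-25.3,  45.5]))
time_grip 0.8 [194. 104.] 1569 uv [32.8 79.  81. ] ray med [34.2 78.7] (array([14.9, 67.5]), array([54.1, 90.2])) top pts med [34.2 80.4 81.4] (array([14.8, 72.2]), array([54.2, 91. ]))
speed_pointer 0.58 [254. 241.] 215 uv [-84.5  36.4  55. ] ray med [-84.1  36.6] (array([-92. ,  31.3]), array([-76.5,  42.8])) top pts med [-83.8  36.6  55.6] (array([-94.4,  31.3]), array([-75.8,  42.8]))
time_pointer 0.52 [286. 147.] 316 uv [-2.  11.4 55. ] ray med [-2.7 11. ] (array([-11.6,   4.5]), array([ 7.9, 16.7])) top pts med [-2.7 11.  55.7] (array([-11.5,   4.5]), array([ 8. , 16.8]))
start_top 0.62 [432. 154.] 1271 uv [  -0.8 -110.3   72. ] ray med [  -0.2 -108.7] (array([ -17.4, -128.5]), array([ 17. , -89.9])) top pts med [  -0.3 -109.3   72.4] (array([ -17.7, -128.7]), array([ 17. , -93.5]))
tip now con [[-45.6  34.  125. ]] shift [ 0.0731 -0.0444  0.0286] turn 0.0 down axis [-0.019  0.048  0.999] Y axis [ 0.    -0.999  0.048]
tip now con [[-45.6  34.  125. ]] shift [ 0.0725 -0.0428  0.0625] turn 0.0 down axis [-0.019  0.048  0.999] Y axis [ 0.    -0.999  0.048]
```

Emit:
move_arm(steps=[[[0.025, -0.015, 0], 0], [[0.05, -0.03, 0.005], 0], [[0.072, -0.045, 0.015], 0], [[0.073, -0.0456, 0.028], 0], [[0.073, -0.0456, 0.028], 0], [[0.073, -0.0456, 0.028], 0]])

```text
time_s: 25.15
tool_pos: [0.4834, -0.1047, 0.0794]
tool_rot: [-177.3, -1.0, 96.8]
force: [0.1, 0.2, -0.2]
grip_width: 0.0345
```

```bash
python3 look.py w12 2>/dev/null | head -3; python3 go.py 28 81 66
```

```text
25.15 tool con [[26.  81.9 79.4]] yaw [-177.3   -1.    96.8] w 0.0345 F [ 0.1  0.2 -0.2]
speed_pointer 0.21 [257. 205.] 1691 uv [29.6 80.3 55. ] ray med [30.6 82.4] (array([ 3.6, 72.6]), array([54.5, 93. ])) top pts med [54.5 81.5 57.5] (array([ 3.9, 72.9]), array([54.8, 93.3]))
time_pointer 0.57 [292.  52.] 51568 uv [142.3  56.1  55. ] ray med [148.9  55.1] (array([  99.7, -156. ]), array([241. , 344.6])) top pts med [nan nan nan] 
tip now con [[ 27.3  80.1 101.5]] shift [0.     0.0008 0.0355] turn 0.0 down axis [-0.018  0.047  0.999] Y axis [ 0.    -0.999  0.047]
```

Emit:
move_arm(steps=[[[0, 0.0, 0.012], 0], [[0, 0.0005, 0.026], 0], [[0, 0.0005, 0.035], 0], [[0, 0.0005, 0.035], 0]])

```text
time_s: 25.95
tool_pos: [0.4805, -0.103, 0.0432]
tool_rot: [-177.2, -1.1, 96.8]
force: [0.0, -0.0, -0.1]
grip_width: 0.0352
```

Emit:
move_arm(steps=[[[0, 0, 0], 0], [[0, 0, 0], 0], [[0, 0, 0], 0], [[0, 0, 0], 0], [[0, 0, 0], 0]], hand=1, squeeze=12)

```text
time_s: 26.58
tool_pos: [0.4818, -0.1033, 0.0448]
tool_rot: [-177.3, -1.1, 96.8]
force: [-0.9, 0.5, 2.5]
grip_width: 0.0174
```

```bash
python3 look.py w13 2>/dev/null ; python3 go.py 28 11 66
```

```text
26.57 tool con [[27.6 83.3 44.8]] yaw [-177.3   -1.1   96.8] w 0.0174 F [-0.9  0.5  2.5]
time_grip 0.91 [253. 220.] 2162 uv [42.7 81.2 81. ] ray med [41.8 80.9] (array([20.9, 71.9]), array([61.8, 89.8])) top pts med [39.3 80.9 81.5] (array([20.2, 71.9]), array([55. , 90.1]))
tip now con [[28.2 81.3 66.7]] shift [-0.0002  0.0703 -0.0026] turn 0.0 down axis [-0.018  0.047  0.999] Y axis [ 0.    -0.999  0.047]
```

Emit:
move_arm(steps=[[[0, 0.006, -0.0003], 0], [[0, 0.014, -0.0007], 0], [[0, 0.022, -0.001], 0], [[0, 0.03, -0.0014], 0], [[0, 0.038, -0.0018], 0], [[0, 0.046, -0.0022], 0], [[0, 0.054, -0.0025], 0], [[0, 0.062, -0.0029], 0], [[0, 0.0695, -0.0033], 0], [[0, 0.0695, -0.0033], 0], [[0, 0.0695, -0.0033], 0]])

```text
time_s: 28.25
tool_pos: [0.5518, -0.095, 0.0448]
tool_rot: [-177.5, -1.0, 96.8]
force: [1.7, -0.9, 3.9]
grip_width: 0.018
```

```bash
python3 look.py w14 2>/dev/null
```

```text
28.25 tool con [[27.5 12.9 44.8]] yaw [-177.5   -1.    96.8] w 0.018 F [ 1.7 -0.9  3.9]
time_grip 0.68 [252. 222.] 2111 uv [41.1 11.8 81. ] ray med [41.3 10.5] (array([20.8,  1.5]), array([60.6, 19.3])) top pts med [39.2 10.5 81.4] (array([20.5,  1.4]), array([54.8, 19.7]))
start_top 0.83 [424. 279.] 628 uv [  -5.8 -107.9   72. ] ray med [  -6.  -107.5] (array([ -17.3, -120.8]), array([ 21.2, -91.1])) top pts med [  -6.4 -107.9   72.5] (array([ -17.7, -120.9]), array([ 18. , -94.3]))
```

Emit:
move_arm(steps=[[[0, 0, 0], 0], [[0, 0, 0], 0], [[0, 0, 0], 0]], hand=0.2)

```text
time_s: 28.92
tool_pos: [0.5495, -0.0946, 0.0435]
tool_rot: [-177.2, -1.1, 96.8]
force: [0.2, 1.6, 0.4]
grip_width: 0.0334
```

Emit:
move_arm(steps=[[[0, 0, -0.01], 0], [[0, 0, -0.03], 0], [[0, 0, -0.05], 0], [[-0.03, 0, -0.06], 0], [[-0.06, -0.01, -0.06], 0], [[-0.073, -0.015, -0.06], 0], [[-0.073, -0.015, -0.06], 0], [[-0.073, -0.015, -0.06], 0]])

```text
time_s: 29.92
tool_pos: [0.5476, -0.1681, 0.1035]
tool_rot: [-177.3, -1.1, 96.9]
force: [-0.3, 0.5, -0.4]
grip_width: 0.0347
```

```bash
python3 look.py w15 2>/dev/null
python3 - <<'E'
import cv2; a=cv2.imread('pics/w15.png')[60:270,100:420]; cv2.imwrite('pics/w15c.png',cv2.resize(a,(800,525),interpolation=cv2.INTER_CUBIC))
E
```

```text
29.93 tool con [[-44.6  25.6 103.5]] yaw [-177.3   -1.1   96.9] w 0.0347 F [-0.3  0.5 -0.4]
speed_grip 0.94 [240. 207.] 1407 uv [-42.1  36.8  81. ] ray med [-41.7  36. ] (array([-64.8,  26.8]), array([-19.6,  45.9])) top pts med [-43.8  36.6  81.4] (array([-65.5,  28.2]), array([-25.5,  46.2]))
time_grip 0.7 [272. 104.] 1415 uv [34.1 13.5 81. ] ray med [34.5 11. ] (array([14.7,  1.9]), array([53.9, 20.7])) top pts med [34.  11.1 81.4] (array([14.6,  2.3]), array([54.1, 20.1]))
speed_pointer 0.48 [243. 243.] 218 uv [-84.   37.2  55. ] ray med [-84.7  37.7] (array([-92.7,  31.6]), array([-77. ,  43.2])) top pts med [-84.4  37.6  55.6] (array([-94.8,  31.5]), array([-75.8,  43.2]))
time_pointer 0.89 [275. 152.] 264 uv [-3.4 10.3 55. ] ray med [-3.  10.7] (array([-11.1,   5. ]), array([ 6.7, 16.2])) top pts med [-2.9 10.7 55.6] (array([-11.1,   5. ]), array([ 6.8, 16.2]))
start_top 0.84 [424. 156.] 1375 uv [  -0.4 -111.    72. ] ray med [  -0.3 -109.4] (array([ -17.7, -130.1]), array([ 17.1, -90.3])) top pts med [  -0.4 -109.5   72.3] (array([ -17.7, -129.3]), array([ 16.9, -93.8]))
```

View pics/w15c.png

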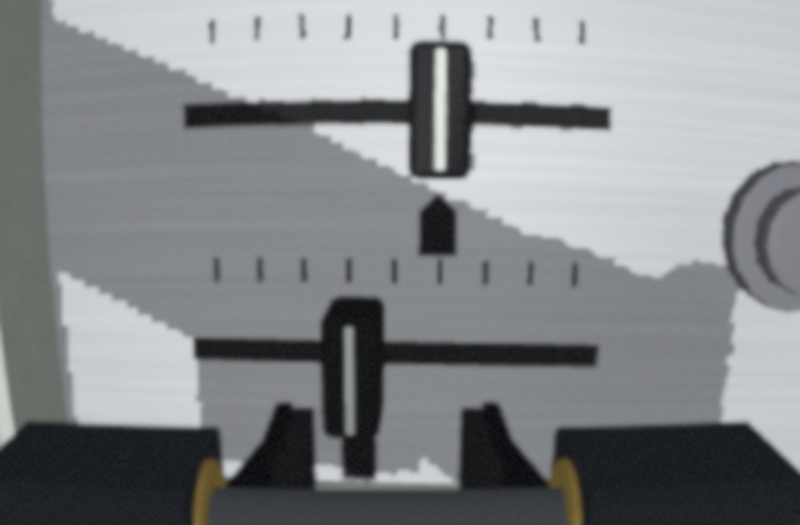

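```bash
python3 go.py 0 -111.5 95
```

```text
tip now con [[-45.1  23.9 125.5]] shift [0.0443 0.1368 0.025 ] turn 0.002 down axis [-0.019  0.047  0.999] Y axis [ 0.002 -0.999  0.047]
```

Emit:
move_arm(steps=[[[0.01, 0.03, -0.005], 0], [[0.02, 0.065, -0.003], 0], [[0.035, 0.1, 0.0], 0], [[0.044, 0.13, 0.01], 0], [[0.044, 0.137, 0.02], 0], [[0.044, 0.137, 0.025], 0], [[0.044, 0.137, 0.025], 0]], hand=1)

```text
time_s: 31.1
tool_pos: [0.6753, -0.1109, 0.0727]
tool_rot: [-177.2, -1.0, 96.7]
force: [0.5, 0.1, 0.1]
grip_width: 0.0009
```

```bash
python3 look.py w16 2>/dev/null; python3 go.py 0 -111.5 72
```

```text
31.1 tool con [[  -2.9 -107.9   72.7]] yaw [-177.2   -1.    96.7] w 0.0009 F [0.5 0.1 0.1]
speed_grip 0.85 [ 85. 247.] 651 uv [-27.   24.3  81. ] ray med [-25.9  26.6] (array([-64.3,   8.8]), array([-13.7,  45.7])) top pts med [-55.   34.2  81.2] (array([-64.4,  27. ]), array([-24.9,  44.9]))
speed_pointer 0.47 [101. 289.] 187 uv [-84.4  38.2  55. ] ray med [-82.1  35.5] (array([-92. ,  28.5]), array([-70.7,  42.9])) top pts med [-82.   35.1  55.4] (array([-91.9,  29.5]), array([-72.3,  42.3]))
time_pointer 0.79 [108. 208.] 310 uv [-2.4 11.7 55. ] ray med [-2.4  9.7] (array([-11.9,   2.7]), array([ 8. , 17.3])) top pts med [-2.5  9.4 55.4] (array([-13.1,   4.1]), array([ 7.8, 20.3]))
start_top 0.87 [259. 209.] 1543 uv [   5.9 -111.9   72. ] ray med [   5.3 -112.6] (array([  -9.8, -129.6]), array([ 19.2, -94.3])) top pts med [   5.  -113.2   72.4] (array([  -9.6, -129.7]), array([ 17.4, -94.7]))
tip now con [[  -1.4 -111.5   95.8]] shift [0.001  0.0011 0.0238] turn 0.0 down axis [-0.018  0.046  0.999] Y axis [ 0.    -0.999  0.046]
```

Emit:
move_arm(steps=[[[0.001, 0.001, 0.01], 0], [[0.001, 0.0015, 0.02], 0], [[0.001, 0.0015, 0.025], 0], [[0.001, 0.0015, 0.028], 0], [[0.001, 0.0015, 0.028], 0]])

```text
time_s: 32.02
tool_pos: [0.6764, -0.1077, 0.0452]
tool_rot: [-177.3, -1.1, 96.8]
force: [-3.4, 0.6, 3.7]
grip_width: 0.0002
```

Emit:
move_arm(steps=[[[0, 0, 0.002], 0], [[0, 0, 0.004], 0], [[0, 0, 0.004], 0]])

```text
time_s: 32.4
tool_pos: [0.6767, -0.1078, 0.0428]
tool_rot: [-177.3, -1.1, 96.8]
force: [-5.0, 1.4, 10.0]
grip_width: 0.0005
```

Emit:
move_arm(steps=[[[0, 0, 0.002], 0], [[0, 0, 0.003], 0], [[0, 0, 0.003], 0], [[0, 0, 0.003], 0]])

```text
time_s: 32.9
tool_pos: [0.6768, -0.1078, 0.0425]
tool_rot: [-177.4, -1.1, 96.8]
force: [-9.8, 2.0, 21.7]
grip_width: 0.0004
```

```bash
python3 look.py w17 2>/dev/null | grep -E 'tool|start'
python3 - <<'E'
from h import *
f=np.load('w17.npz'); g=np.load('w16.npz'); c=env.calibration('wrist')
for k in (g,f):
    p=con(pts('wrist',k,k['d'],c,np.ones(k['d'].shape,bool)))*1000
    r=np.hypot(p[:,0],p[:,1]+112)
    for lo,hi in [(12,16.5),(19.5,24.5)]:
        m=(r>lo)&(r<hi)&(p[:,2]>50)&(p[:,2]<85); print((lo,hi),m.sum(),np.percentile(p[m,2],[10,50,90]).round(1) if m.sum() else '')
E
python3 - <<'E'
import cv2; a=cv2.imread('pics/w17.png')[100:300,120:400]; cv2.imwrite('pics/w17c.png',cv2.resize(a,(700,500),interpolation=cv2.INTER_CUBIC))
E
```

```text
32.9 tool con [[   0.  -109.7   42.5]] yaw [-177.4   -1.1   96.8] w 0.0004 F [-9.8  2.  21.7]
start_top 0.59 [254. 220.] 728 uv [  12.5 -111.6   72. ] ray med [  13.1 -111.8] (array([   5.2, -128.5]), array([ 19.1, -96.1])) top pts med [  10.1 -110.4   67.3] (array([   3.2, -127.5]), array([ 16.2, -96. ]))
(12, 16.5) 591 [71.5 72.4 73.3]
(19.5, 24.5) 952 [61.7 62.6 63.4]
(12, 16.5) 612 [65.2 66.3 75.1]
(19.5, 24.5) 898 [61.6 62.6 63.3]
```

View pics/w17c.png

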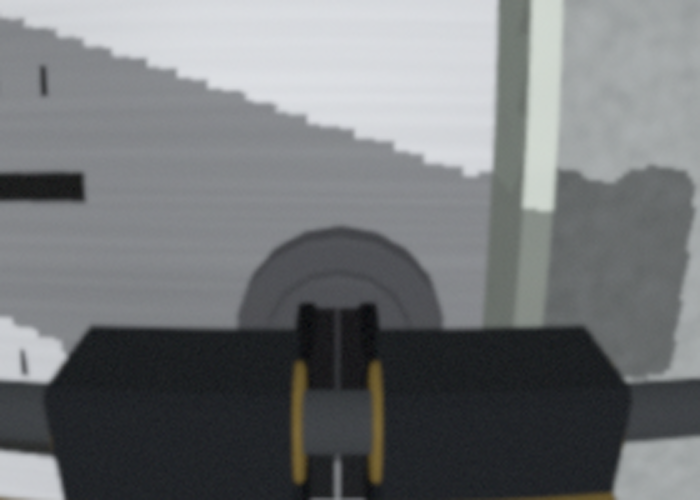

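The pressed button's depth reads 72.4 → 66.3 mm, so it is fully down: the picture shows the fingers on its middle at (340,310). Next I retreat and check everything.

Emit:
move_arm(steps=[[[0, 0, -0.007], 0], [[0, -0.001, -0.02], 0], [[0, -0.003, -0.06], 0], [[-0.01, -0.03, -0.11], 0], [[-0.03, -0.08, -0.15], 0], [[-0.05, -0.12, -0.17], 0], [[-0.05, -0.13, -0.17], 0], [[-0.05, -0.13, -0.17], 0]])

```text
time_s: 34.2
tool_pos: [0.5617, -0.1751, 0.213]
tool_rot: [-177.4, -1.1, 96.8]
force: [-0.0, 0.9, -0.2]
grip_width: 0.0007
```

```bash
python3 look.py w18 2>/dev/null
python3 - <<'E'
from h import *
o,im,d,c=cam('side'); cv2.imwrite('pics/s18.png',im[60:340,100:450,::-1])
p=pts('side',o,d,c,np.ones(d.shape,bool)); q=con(p)
for lo,hi in [(-.15,-.08),(.05,.15),(-.15,.15)]:
    x,y,z=q.T; m=(y>lo)&(y<hi)&(z>.12)&(z<.27)&(abs(x-.1-(z-.09)*.33)<.02)
    k=np.polyfit(z[m],x[m],1); r=x[m]-np.polyval(k,z[m]); i=abs(r)<.006; k=np.polyfit(z[m][i],x[m][i],1); print(m.sum(),'cover angle',np.pi/2+np.arctan(k[0]))
for n in ['amber_bottle','beaker','jar']:
    r=env.cut_out('side',n)[0]; print(n,round(r['conf'],2),np.median(pts('side',o,d,c,r['region']),0).round(3))
E
```

```text
34.2 tool con [[-53.2  12.5 213. ]] yaw [-177.4   -1.1   96.8] w 0.0007 F [-0.   0.9 -0.2]
speed_grip 0.81 [239. 169.] 624 uv [-43.2  34.4  81. ] ray med [-42.9  36.8] (array([-64.6,  26.9]), array([-22.9,  47. ])) top pts med [-43.8  36.8  81.4] (array([-64.8,  28.1]), array([-25.2,  46.2]))
time_grip 0.94 [260.  99.] 625 uv [33.8 12.2 81. ] ray med [33.4 10.8] (array([14. ,  1.2]), array([54. , 20.3])) top pts med [33.4 10.8 81.4] (array([14. ,  2.2]), array([54.3, 19.4]))
speed_pointer 0.69 [240. 198.] 139 uv [-83.3  36.4  55. ] ray med [-83.9  36.5] (array([-92.9,  31.5]), array([-73.8,  42.7])) top pts med [-83.7  36.5  55.6] (array([-94.4,  31.4]), array([-73.5,  42.6]))
time_pointer 0.43 [260. 132.] 164 uv [-3.4 12.4 55. ] ray med [-2.7 11.3] (array([-12.1,   5.5]), array([ 7.8, 16. ])) top pts med [-2.6 11.3 55.7] (array([-12.1,   5.5]), array([ 7.8, 16.1]))
start_top 0.74 [371. 131.] 711 uv [   2.2 -114.7   72. ] ray med [  -0.4 -110.6] (array([ -17.4, -128.8]), array([ 16.9, -92.8])) top pts med [  -0.5 -110.5   72.5] (array([ -17.4, -129.2]), array([ 16.9, -94. ]))
672 cover angle 1.8989515270334663
2302 cover angle 1.9000165503929303
3949 cover angle 1.9005078087424825
amber_bottle 0.69 [ 0.682 -0.367  0.076]Traceback (most recent call last):
  File "<stdin>", line 8, in <module>
IndexError: list index out of range
```

View pics/s18.png

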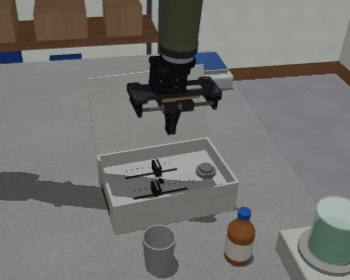

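The picture shows the cover back, both grips level with their pointers, and the bottle and beaker standing, with the gripper clear of everything.

Run:
```python
from h import *
print(env.sign_off())
```

```text
the job is handed in; nothing more can be done
None
```

The job is done and handed in at about 34 s: cover open on its stop, both sliders at their pointers, then the start button pressed right down.

- **Cover:** the last side-camera fit gave 1.90 rad. I had pulled it back until the force rose sharply, which marked the stop.
- **Sliders:** in the last wrist picture each grip's middle is within about 0.5 mm of its pointer. The speed grip reads about 37 mm against 37 mm, and the time grip 10.8 mm against 10.8–11.3 mm. The pointers did not move.
- **Start button:** its top went from 72.4 to 66.3 mm, its full 6 mm travel, at about 22 N. It sprang back when released.
- **Bystanders:** the bottle was measured in the same place as at the start, and the beaker is seen standing in the last picture. The last script stopped before measuring the beaker or the jar. The jar was hidden behind the open cover, but by my estimate the gripper stayed about 2 cm or more away from it.

Three things went differently from the description or plan:
- **Finger length:** the fingertips are about 30 mm further back than stated. The first grasp of the handle closed on air above the bar; I measured the offset and corrected for it.
- **Wrist limit:** a turn ran the last joint close to its range limit and left the tool tilted by about 3 degrees. I turned the other way and allowed for the tilt in the later moves.
- **Speed slider:** it first stopped 1.3 mm past its pointer, and I moved it back.

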